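# Find the rocking corner of the jig plate and press its shim flat

### The job

The aluminium jig plate on the bench rocks at one corner. Press down on its corners one after another with the shut fingertips until you find the one that gives, then press down the tab of the steel shim beside that corner until the shim is fully flat, so that the plate is packed up there. Leave the other three shims standing up, pick nothing up, and leave the plate level in its place and the things around it where they are.

Things in the scene. Friction and masses are not known exactly. Their poses are not given: they have to be found in the camera images.
- plate_centre (a point): Centre of the top face of the loose square aluminium jig plate, 140 x 140 x 10 mm, 0.85 to 1.2 kg, lying level on four steel packing blocks, one under each corner; top face 42 mm above the bench. x, y along the plate's sides. A fixed 12 mm stud stands in its 16 mm centre hole and rises 6 mm above it.
- base: The dark steel base under the plate, 160 mm (x) by 272 mm (y), fixed to the bench; origin at the centre of its underside, x from near to far side, y to the left; turned by up to 0.28 rad about z. Plate and base are aligned. At each corner a steel shim lever pivots on it, 18 mm outside the plate's left or right edge, its inner end under that corner's packing block.
- corner_near_left (a point): Pressing point on the plate's top face at its near left corner, 15 mm in from both edges (-55 mm x, +55 mm y from the centre), over the packing block. Level: z = 42 mm. Three corners are solid; at one, drawn anew each time, the block is 6 mm too low: there the point sinks 4 to 5 mm under 4 N or more straight down, and comes back when let go.
- corner_near_right (a point): Pressing point on the plate's top face at its near right corner, 15 mm in from both edges (-55 mm x, -55 mm y from the centre), over the packing block. Level: z = 42 mm. Three corners are solid; at one, drawn anew each time, the block is 6 mm too low: there the point sinks 4 to 5 mm under 4 N or more straight down, and comes back when let go.
- corner_far_left (a point): Pressing point on the plate's top face at its far left corner, 15 mm in from both edges (+55 mm x, +55 mm y from the centre), over the packing block. Level: z = 42 mm. Three corners are solid; at one, drawn anew each time, the block is 6 mm too low: there the point sinks 4 to 5 mm under 4 N or more straight down, and comes back when let go.
- corner_far_right (a point): Pressing point on the plate's top face at its far right corner, 15 mm in from both edges (+55 mm x, -55 mm y from the centre), over the packing block. Level: z = 42 mm. Three corners are solid; at one, drawn anew each time, the block is 6 mm too low: there the point sinks 4 to 5 mm under 4 N or more straight down, and comes back when let go.
- shim_near_left (a joint): Angle of the near left shim, a 4 mm steel lever. 0 to 0.03 = tab up (as found), 0.34 rad = fully flat (level, on its stop). Stiff hinge, no spring: about 10 N at the tab point moves it, and it stays where it is left (over 10 N on that corner can drive it back). Flat, it raises its packing block 5.5 mm: at the rocking corner this fills the gap, at a solid one it would jack the plate up.
- tab_near_left (a point): Pressing point on the top face of the near left shim's tab, 26 mm wide (x) and 37 mm long (y), 32 mm from the pivot and 15 mm from the tab's outer end, +120 mm in y and -55 mm in x from the base's centre when flat; turns with the shim. z about 32 mm with the tab up, 21.5 mm when flat.
- shim_near_right (a joint): Angle of the near right shim, a 4 mm steel lever. 0 to 0.03 = tab up (as found), 0.34 rad = fully flat (level, on its stop). Stiff hinge, no spring: about 10 N at the tab point moves it, and it stays where it is left (over 10 N on that corner can drive it back). Flat, it raises its packing block 5.5 mm: at the rocking corner this fills the gap, at a solid one it would jack the plate up.
- tab_near_right (a point): Pressing point on the top face of the near right shim's tab, 26 mm wide (x) and 37 mm long (y), 32 mm from the pivot and 15 mm from the tab's outer end, -120 mm in y and -55 mm in x from the base's centre when flat; turns with the shim. z about 32 mm with the tab up, 21.5 mm when flat.
- shim_far_left (a joint): Angle of the far left shim, a 4 mm steel lever. 0 to 0.03 = tab up (as found), 0.34 rad = fully flat (level, on its stop). Stiff hinge, no spring: about 10 N at the tab point moves it, and it stays where it is left (over 10 N on that corner can drive it back). Flat, it raises its packing block 5.5 mm: at the rocking corner this fills the gap, at a solid one it would jack the plate up.
- tab_far_left (a point): Pressing point on the top face of the far left shim's tab, 26 mm wide (x) and 37 mm long (y), 32 mm from the pivot and 15 mm from the tab's outer end, +120 mm in y and +55 mm in x from the base's centre when flat; turns with the shim. z about 32 mm with the tab up, 21.5 mm when flat.
- shim_far_right (a joint): Angle of the far right shim, a 4 mm steel lever. 0 to 0.03 = tab up (as found), 0.34 rad = fully flat (level, on its stop). Stiff hinge, no spring: about 10 N at the tab point moves it, and it stays where it is left (over 10 N on that corner can drive it back). Flat, it raises its packing block 5.5 mm: at the rocking corner this fills the gap, at a solid one it would jack the plate up.
- tab_far_right (a point): Pressing point on the top face of the far right shim's tab, 26 mm wide (x) and 37 mm long (y), 32 mm from the pivot and 15 mm from the tab's outer end, -120 mm in y and +55 mm in x from the base's centre when flat; turns with the shim. z about 32 mm with the tab up, 21.5 mm when flat.
- thread_spool: Bystander: brown wooden thread spool, 42 mm dia, 45 mm high, standing beyond the base; origin at its underside's centre.
- offcut: Bystander: small pale offcut block 37 x 53 x 16 mm, lying in front of the base; origin at its underside's centre.
- paste_tub: Bystander: cream plastic tub 72 mm dia, 42 mm high, to the right; origin at its underside's centre.
- masking_tape: Bystander: roll of tape 91 mm dia, 25 mm high, to the left; origin at its underside's centre.
- sanding_block: Bystander: brown block 71 x 100 x 25 mm, to the left near the front edge; origin at its underside's centre.
- dowel: Bystander: wooden stick 160 x 21 x 14 mm, to the right; origin at its underside's centre.
- plate: The loose jig plate itself; origin at the centre of its underside, 32 mm above the bench. Behind it to the left, tool handles up to 0.2 m high stick out of the rack (x over 0.56, y over 0.11).

How it is judged (in metres and radians):
On the way, in this order (a step that is already met when the one before it is completed fails the run):
1. the rocking corner is pressed down at least 2.5 mm by the fingers, all shims still up (height (world z) of any of corner_near_left, corner_near_right, corner_far_left, corner_far_right below 0.0395 m and contact force between the fingers and plate above 0.5 N and value of joint each of shim_near_left, shim_near_right, shim_far_left, shim_far_right below 0.07 rad), for 0.2 s.
2. one shim is pressed flat (over 0.29 rad), the others up (((value of joint shim_near_left above 0.29 rad and value of joint each of shim_near_right, shim_far_left, shim_far_right below 0.07 rad) or (value of joint shim_near_right above 0.29 rad and value of joint each of shim_near_left, shim_far_left, shim_far_right below 0.07 rad) or (value of joint shim_far_left above 0.29 rad and value of joint each of shim_near_left, shim_near_right, shim_far_right below 0.07 rad) or (value of joint shim_far_right above 0.29 rad and value of joint each of shim_near_left, shim_near_right, shim_far_left below 0.07 rad))), for 0.2 s.
At the end, for the whole second after the job is handed in: exactly one shim, the rocking corner's, is flat (over 0.29 of 0.34 rad), the other three stand (under 0.07 rad), the plate is level (each corner point within 2 mm of its 42 mm height), within 6 mm of its place and at rest (((value of joint shim_near_left above 0.29 rad and value of joint each of shim_near_right, shim_far_left, shim_far_right below 0.07 rad) or (value of joint shim_near_right above 0.29 rad and value of joint each of shim_near_left, shim_far_left, shim_far_right below 0.07 rad) or (value of joint shim_far_left above 0.29 rad and value of joint each of shim_near_left, shim_near_right, shim_far_right below 0.07 rad) or (value of joint shim_far_right above 0.29 rad and value of joint each of shim_near_left, shim_near_right, shim_far_left below 0.07 rad)) and height (world z) of corner_near_left between 0.04 and 0.044 m and height (world z) of corner_near_right between 0.04 and 0.044 m and height (world z) of corner_far_left between 0.04 and 0.044 m and height (world z) of corner_far_right between 0.04 and 0.044 m and distance of plate_centre from where it was at the start of the episode below 0.006 m and linear speed of plate below 0.01 m/s); the robot touches nothing.
It fails at once if a second shim is pressed (value of joint each of shim_near_left, shim_near_right above 0.1 rad or value of joint each of shim_near_left, shim_far_left above 0.1 rad or value of joint each of shim_near_left, shim_far_right above 0.1 rad or value of joint each of shim_near_right, shim_far_left above 0.1 rad or value of joint each of shim_near_right, shim_far_right above 0.1 rad or value of joint each of shim_far_left, shim_far_right above 0.1 rad).
It fails at once if the shim of a solid corner jacks that corner up by over 2.5 mm ((value of joint shim_near_left above 0.1 rad and height (world z) of corner_near_left above 0.0445 m) or (value of joint shim_near_right above 0.1 rad and height (world z) of corner_near_right above 0.0445 m) or (value of joint shim_far_left above 0.1 rad and height (world z) of corner_far_left above 0.0445 m) or (value of joint shim_far_right above 0.1 rad and height (world z) of corner_far_right above 0.0445 m)).
It fails at once if the plate is lifted (its centre 6 mm up) (height (world z) of plate_centre above 0.048 m).
It fails at once if a bystander is moved by over 30 mm or lifted (distance of any of thread_spool, offcut, paste_tub, masking_tape, sanding_block, dowel from where it was at the start of the episode above 0.03 m or height (world z) of any of thread_spool, offcut, paste_tub, masking_tape, sanding_block, dowel above 0.015 m).
It also fails if it takes over 48 s, if anything falls off the work surface, if the arm or the gripper's body presses on something with over 40 N, if the wrist force passes 120 N, or if a joint passes its speed limit or range.

### The arm

A 6-joint arm with a two-finger parallel gripper is mounted at the origin on a cart in front of the work surface, level with it; the furniture and walls round the work are solid. World frame = base frame: x ahead of the robot, y to its left, z up, the work surface at z = 0. Lengths are in m, angles in degrees, forces in N, time in s.
With the tool pointing down it reaches from about 0.425 to 0.925 m from the base axis. Payload 12.5 kg.
Tool frame: the origin (TCP) lies between the finger pads; the fingertips stand 8 mm ahead of it and the grasp point (between the pads) lies 11 mm behind it (tip_reach is the distance from the TCP to the fingertips, in m); z points along the fingers, y is the direction in which the jaws open and shut (so a half turn about z gives the same grasp; the last joint's range is limited). The gripper opens to 85 mm and grips with 20 to 120 N. Pads are 22 mm wide; open, the fingers measure 114 mm over their backs; the gripper's body (76 mm by 85 mm) begins 54 mm behind the grasp point. The pads swing forward as they close: fully open they stand 13 mm farther back than shut.
Start: joints at [-77.269, 28.126, 89.318, -0, 62.55, -6.05], TCP at [0.201, -0.592, 0.239] pointing down, gripper open.
Joint ranges: [-177.58, 177.58], [-47.91, 125.51], [2.72, 160], [-65.01, 245.01], [3.68, 167.84], [-153.87, 153.87]. Speed limits (degrees/s): [127.2, 127.2, 159.86, 180, 180, 180].

### API

Orientations are given as a 3x3 rotation matrix whose columns are the frame's x, y, z axes.
In Python, from plant import state, read_camera, job_done, tip_reach gives the robot as it stands.
- The arm moves only by the shell command python3 -m handwheel 'ROWS' [FORCE]. ROWS is JSON, a list of rows, each a list of 5 numbers: the shift along the tool's x, y, z in mm, then the turn about the tool's z in rad, then the opening in per cent of the stroke, from 0 (shut) to 100 (fully open). In form: [[tx, ty, tz, roll, fingers], ...]. A call has 1 to 5 rows; each row shifts and turns the pose as measured when the row begins, along the tool's axes as they then stand; what a row does not reach is not made up. A row lasts 1/8 s, in which the tool goes at most 62.5 mm and 10.7 degrees, less where a joint would pass 70% of its speed; a pose out of reach is approached as far as the arm can. A call is refused whole if a number of a shift passes 62.5 or a number of a turn 0.188, either way. A call with a gripper value outside its range is refused whole. The fingers move at their own pace and stop on an object; FORCE is the grip in N (left out, the last holds). Time passes only in rows, so rows that do not move let the fingers close. It gives the time, the measured TCP pose, the force and the opening at its end, in the units of the state.
- state(): the state, without advancing time (a new reading comes with each control period).
- read_camera(name): name is "side" or "top"; returns a dict with "pixels" (420x560x3 uint8, blue, green, red), "fovy" (degrees; the focal length in pixels is half the picture's height over the tangent of half this angle, whatever the lens; pixels are square), "cx", "cy" (the principal point, pixels), "R" (3x3) and "t" (3): a world point X has camera coordinates R X + t. Camera axes: x right, y down, z forward; pixel columns grow to the right and rows downward; lengths in m; the calibration is good to about 2 mm. A picture is of the moment at which its call begins. There is no depth.
- job_done(): hands the job in, once; it reports no verdict.
The state is a dict: "time_s": time; "qpos": joint angles; "qvel": joint speeds; "joint_efforts": joint torques, N m; "position": TCP position; "ee_rot": TCP orientation; "contact_force": force on the tool from outside, world axes, zero at the start; "moment": the same for the moment, N m; "opening": opening from 0.0 (shut) to 1.0 (fully open).
Only numpy, scipy, OpenCV 4.12 (cv2) and the standard library are available. Lean on these libraries where they do the work, as an engineer would, in place of code of your own. Each camera call takes 0.05 s, during which the arm holds its last target.

## Working session

There is one attempt and no reset: what is moved stays moved. The work goes in short steps, Python scripts to look and compute and a shell command to move; the robot and the scene stay as the last step left them, time stands still between calls to the robot, and variables do not carry over. Pictures are saved under pics/ and viewed, and the job is handed in when it is done.

```bash
mkdir -p pics; ls; cat > h.py <<'E'
import numpy as np, cv2
from plant import state, read_camera, job_done, tip_reach
def shot(n,f):
    c=read_camera(n); cv2.imwrite('pics/'+f+'.png',c['pixels']); np.savez('pics/'+f+'.npz',**c); return c
def ray(c,u,v,z):
    f=c['pixels'].shape[0]/2/np.tan(np.radians(c['fovy'])/2)
    R=np.array(c['R']);t=np.array(c['t'])
    d=R.T@np.array([(u-c['cx'])/f,(v-c['cy'])/f,1]);o=-R.T@t
    return o+d*(z-o[2])/d[2]
def proj(c,X):
    f=c['pixels'].shape[0]/2/np.tan(np.radians(c['fovy'])/2)
    p=np.array(c['R'])@np.array(X)+np.array(c['t']); return np.array([p[0]/p[2]*f+c['cx'],p[1]/p[2]*f+c['cy']])
E
python3 - <<'E'
from h import *
np.set_printoptions(precision=4,suppress=True)
s=state(); print({k:np.round(v,4).tolist() for k,v in s.items()}, tip_reach)
for n in('top','side'):
    c=shot(n,n+'0'); print(n,c['fovy'],c['cx'],c['cy'],-np.array(c['R']).T@c['t'])
E
```

```text
pics
{'time_s': 0.0, 'qpos': [-77.2695, 28.1662, 89.3507, -0.002, 62.5481, -6.0507], 'qvel': [0.0184, -0.012, 0.0001, -0.0019, 0.0307, 0.0344], 'joint_efforts': [0.0021, -61.8431, -26.1592, -0.0, 0.004, -0.0], 'position': [0.2012, -0.5915, 0.2387], 'ee_rot': [[0.9467, 0.322, -0.0003], [0.322, -0.9467, 0.0011], [0.0001, -0.0011, -1.0]], 'contact_force': [-0.3688, -0.5887, -0.6224], 'moment': [-0.0277, -0.0123, 0.0488], 'opening': 0.9985} 0.008
top 50.41425887957081 275.1987672080378 213.6309572587151 [ 0.2845 -0.0473  1.4276]
side 52.7070222114047 285.97068763124133 205.3556142019267 [0.4386 1.0652 0.5508]
```

View pics/top0.png

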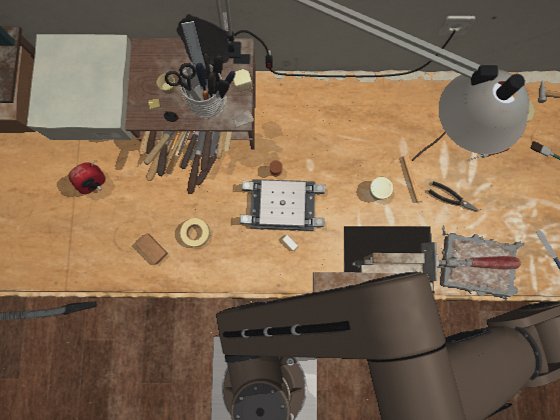

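View pics/side0.png

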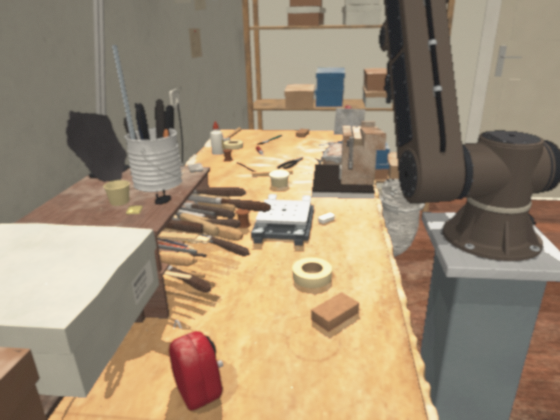

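The top view shows the plate at about (282,203), the base around it from (243,182) to (325,230), the spool at (276,168), the offcut at (289,242) and the tub at (381,188). I'll segment the plate next.

```bash
python3 - <<'E'
from h import *
np.set_printoptions(precision=4,suppress=True)
c=dict(np.load('pics/top0.npz'))
im=c['pixels']; a=im[165:245,225:345]
cv2.imwrite('pics/crop.png',cv2.resize(a,None,fx=6,fy=6,interpolation=cv2.INTER_CUBIC))
hsv=cv2.cvtColor(im,cv2.COLOR_BGR2HSV)
m=((hsv[...,1]<45)&(hsv[...,2]>140)).astype(np.uint8)
m[:165]=0;m[245:]=0;m[:,:225]=0;m[:,345:]=0
m=cv2.morphologyEx(m,cv2.MORPH_CLOSE,np.ones((5,5)))
m=cv2.morphologyEx(m,cv2.MORPH_OPEN,np.ones((13,13)))
cs,_=cv2.findContours(m,0,2); k=max(cs,key=cv2.contourArea)
r=cv2.minAreaRect(k); print(r)
P=np.array([ray(c,u,v,.042) for u,v in cv2.boxPoints(r)]);print(P,P.mean(0),[np.linalg.norm(P[i]-P[i-1]) for i in range(4)])
d=((hsv[...,2]<75)).astype(np.uint8);d[:165]=0;d[245:]=0;d[:,:225]=0;d[:,345:]=0
d|=m
d=cv2.morphologyEx(d,cv2.MORPH_OPEN,np.ones((3,3)))
cs,_=cv2.findContours(d,0,2); k=max(cs,key=cv2.contourArea); r=cv2.minAreaRect(k);print(r)
P=np.array([ray(c,u,v,.01) for u,v in cv2.boxPoints(r)]);print(P,P.mean(0),[np.linalg.norm(P[i]-P[i-1]) for i in range(4)])
E
```

```text
((281.9999694824219, 202.49998474121094), (42.99999237060547, 43.99999237060547), 90.0)
[[ 0.6363  0.0182  0.042 ]
 [ 0.6373 -0.1224  0.042 ]
 [ 0.4984 -0.1222  0.042 ]
 [ 0.4972  0.016   0.042 ]] [ 0.5673 -0.0526  0.042 ] [np.float64(0.13907076471437865), np.float64(0.1405996241767507), np.float64(0.13893630776993304), np.float64(0.138200884655739)]
((280.0, 204.0), (46.0, 54.0), 90.0)
[[ 0.6443  0.0426  0.01  ]
 [ 0.6455 -0.1339  0.01  ]
 [ 0.4937 -0.1335  0.01  ]
 [ 0.4922  0.0398  0.01  ]] [ 0.5689 -0.0463  0.01  ] [np.float64(0.15205573264736183), np.float64(0.17655500415803943), np.float64(0.15187300654628935), np.float64(0.1733362391500356)]
```

View pics/crop.png

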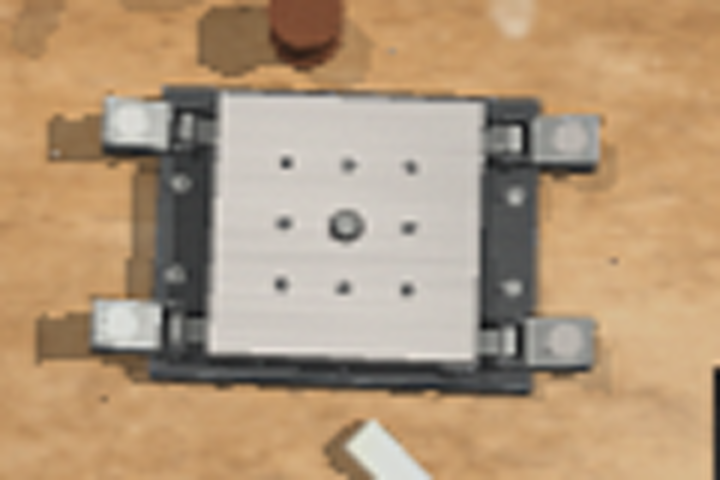

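The enlarged crop shows the plate corners at about (218,93), (484,100), (477,362) and (208,355). The four tabs are at about (132,120), (568,138), (127,322) and (565,343). I'll turn these into world points.

```bash
python3 - <<'E'
from h import *
np.set_printoptions(precision=4,suppress=True)
c=dict(np.load('pics/top0.npz'))
g=lambda x,y,z:ray(c,225+(x+.5)/6-.5,165+(y+.5)/6-.5,z)
Q=[g(*p,.042) for p in((218,93),(484,100),(477,362),(208,355))]
print(np.array(Q),np.mean(Q,0),[np.linalg.norm(Q[i]-Q[i-1]) for i in range(4)])
FL,FR,NR,NL=Q
x=(FL+FR-NL-NR);y=(FL+NL-FR-NR);print('yaw',np.arctan2(x[1],x[0]),np.arctan2(-y[0],y[1]))
print('stud',g(346,225,.048))
T=[g(*p,.032) for p in((132,120),(568,138),(565,343),(127,322))];print('tabs',np.array(T),np.mean(T,0))
FL,FR,NR,NL=T
x=(FL+FR-NL-NR);y=(FL+NL-FR-NR);print('yaw',np.arctan2(x[1],x[0]),np.arctan2(-y[0],y[1]))
# holes grid
H=[g(*p,.042) for p in((287,162),(411,166),(407,289),(281,284))];print(np.mean(H,0))
FL,FR,NR,NL=H
x=(FL+FR-NL-NR);y=(FL+NL-FR-NR);print('yaw',np.arctan2(x[1],x[0]),np.arctan2(-y[0],y[1]))
s=dict(np.load('pics/side0.npz'))
cv2.imwrite('pics/scrop.png',cv2.resize(s['pixels'][180:260,225:345],None,fx=6,fy=6,interpolation=cv2.INTER_CUBIC))
E
```

```text
[[ 0.6393  0.0153  0.042 ]
 [ 0.6365 -0.1264  0.042 ]
 [ 0.4955 -0.1224  0.042 ]
 [ 0.498   0.0184  0.042 ]] [ 0.5673 -0.0538  0.042 ] [np.float64(0.1413498667855435), np.float64(0.14172660807905865), np.float64(0.1411067662368518), np.float64(0.14084669821568338)]
yaw -0.02493587048469713 -0.01902795183075654
stud [ 0.5668 -0.0534  0.048 ]
tabs [[ 0.6267  0.0616  0.032 ]
 [ 0.6185 -0.1718  0.032 ]
 [ 0.5075 -0.1694  0.032 ]
 [ 0.5169  0.062   0.032 ]] [ 0.5674 -0.0544  0.032 ]
yaw -0.012579001686576783 -0.037761906752972925
[ 0.5681 -0.0537  0.042 ]
yaw -0.03313375401556751 -0.02902168169452204
```

View pics/scrop.png

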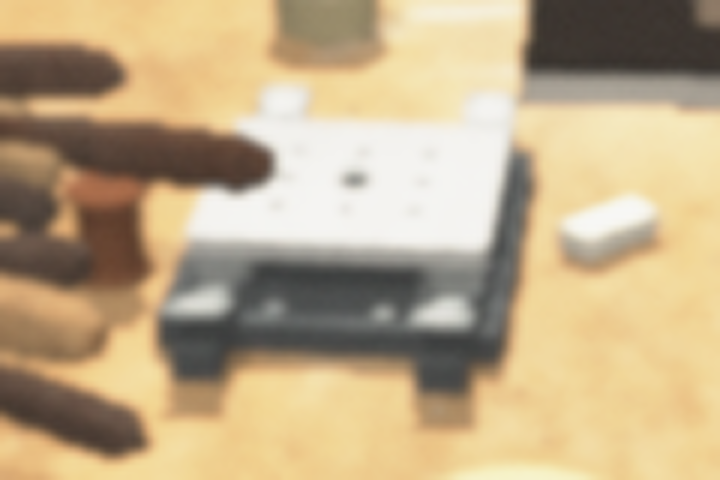

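Plate centre is about (0.567, -0.054) with yaw about -0.026 rad, and the sizes check out at 139–141 mm. The pressing points that follow are:

| Corner | Pressing point (x, y) | Tab (x, y) |
|---|---|---|
| NL | (0.514, 0.003) | (0.515, 0.068) |
| NR | (0.511, -0.107) | (0.509, -0.172) |
| FL | (0.624, 0.000) | (0.625, 0.065) |
| FR | (0.621, -0.110) | (0.619, -0.175) |

First I'll rise, turn the tool and shut the fingers.

```bash
python3 -m handwheel '[[0,0,-50,0.177,0],[0,0,-50,0.177,0],[30,-50,0,0,0]]' 20
```

```text
time_s: 0.48
position: [0.232, -0.5437, 0.3394]
ee_rot: [[0.999, -0.041, -0.001], [-0.041, -0.999, 0.005], [-0.001, -0.005, -1.0]]
contact_force: [1.0, 0.7, -0.0]
opening: 0.372
```

```bash
python3 -m handwheel '[[29,-50,0,0,0],[29,-50,0,0,0],[29,-50,0,0,0],[29,-50,0,0,0],[29,-50,0,0,0]]'; python3 -m handwheel '[[29,-50,30,0,0],[29,-50,50,0,0],[29,-50,50,0,0],[29,-50,50,0,0]]'
```

```text
time_s: 1.1
position: [0.3904, -0.2923, 0.34]
ee_rot: [[0.999, -0.045, -0.001], [-0.045, -0.999, 0.006], [-0.001, -0.006, -1.0]]
contact_force: [0.9, -1.0, -0.7]
opening: -0.001
time_s: 1.6
position: [0.4979, -0.1239, 0.1911]
ee_rot: [[0.999, -0.044, 0.005], [-0.044, -0.999, 0.002], [0.005, -0.002, -1.0]]
contact_force: [0.8, -0.8, -0.1]
opening: -0.0
```

```bash
python3 -m handwheel '[[12,-17,50,0,0],[0,0,50,0,0],[0,0,15,0,0],[0,0,0,0,0]]'; python3 - <<'E'
from h import *
shot('top','top1')
c=shot('side','side1')
E
```

```text
time_s: 2.1
position: [0.5115, -0.1026, 0.0694]
ee_rot: [[0.999, -0.038, -0.0], [-0.038, -0.999, 0.004], [-0.0, -0.004, -1.0]]
contact_force: [0.7, 0.4, 0.3]
opening: 0.002
```

View pics/side1.png

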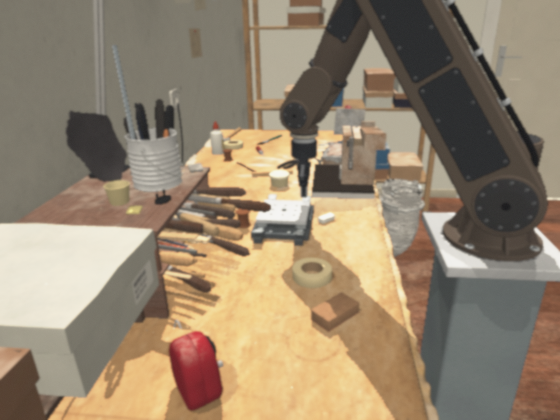

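The side view shows the shut tips at about (304,194), just above the near right corner and clear of everything. I'll centre over the corner, descend and press gently.

```bash
python3 -m handwheel '[[0,4.5,12,0,0],[0,0,4,0,0],[0,0,0,0,0]]'; python3 -m handwheel '[[0,0,2,0,0],[0,0,0,0,0]]'; python3 -m handwheel '[[0,0,1.5,0,0],[0,0,0,0,0]]';
```

```text
time_s: 2.58
position: [0.5126, -0.1085, 0.0557]
ee_rot: [[0.999, -0.039, 0.006], [-0.039, -0.999, 0.002], [0.006, -0.002, -1.0]]
contact_force: [0.1, 0.0, -0.5]
opening: 0.002
time_s: 2.82
position: [0.5128, -0.1086, 0.054]
ee_rot: [[0.999, -0.04, 0.006], [-0.04, -0.999, 0.002], [0.006, -0.002, -1.0]]
contact_force: [-0.1, 0.5, 0.1]
opening: 0.003
time_s: 3.08
position: [0.5129, -0.1085, 0.0526]
ee_rot: [[0.999, -0.039, 0.007], [-0.039, -0.999, 0.002], [0.007, -0.002, -1.0]]
contact_force: [0.4, 0.1, -0.6]
opening: 0.0
```

```bash
for i in 1; do python3 -m handwheel '[[0,0,1.5,0,0],[0,0,0,0,0]]'; python3 -m handwheel '[[0,0,1.5,0,0],[0,0,0,0,0]]';python3 -m handwheel '[[0,0,1,0,0],[0,0,0,0,0]]'; done
```

```text
time_s: 3.32
position: [0.5129, -0.1085, 0.051]
ee_rot: [[0.999, -0.039, 0.007], [-0.039, -0.999, 0.002], [0.007, -0.002, -1.0]]
contact_force: [-0.1, -0.5, 0.0]
opening: 0.0
time_s: 3.58
position: [0.513, -0.1085, 0.0495]
ee_rot: [[0.999, -0.039, 0.007], [-0.039, -0.999, 0.001], [0.007, -0.002, -1.0]]
contact_force: [1.1, -0.7, 0.8]
opening: -0.0
time_s: 3.82
position: [0.5128, -0.1086, 0.0486]
ee_rot: [[0.999, -0.039, 0.007], [-0.039, -0.999, 0.001], [0.007, -0.002, -1.0]]
contact_force: [-0.9, -1.1, 2.9]
opening: 0.002
```

```bash
python3 -m handwheel '[[0,0,0.8,0,0],[0,0,0,0,0]]';python3 -m handwheel '[[0,0,0.8,0,0],[0,0,0,0,0]]'
```

```text
time_s: 4.08
position: [0.5128, -0.1087, 0.0478]
ee_rot: [[0.999, -0.039, 0.007], [-0.039, -0.999, 0.001], [0.007, -0.002, -1.0]]
contact_force: [-1.6, -2.0, 1.8]
opening: 0.001
time_s: 4.32
position: [0.5127, -0.1087, 0.047]
ee_rot: [[0.999, -0.039, 0.007], [-0.039, -0.999, 0.001], [0.007, -0.002, -1.0]]
contact_force: [-1.3, -0.8, 3.2]
opening: -0.002
```

```bash
python3 -m handwheel '[[0,0,0.8,0,0],[0,0,0,0,0]]';python3 -m handwheel '[[0,0,0.8,0,0],[0,0,0,0,0]]';python3 -m handwheel '[[0,0,0.6,0,0],[0,0,0,0,0]]'
```

```text
time_s: 4.58
position: [0.5127, -0.1088, 0.0461]
ee_rot: [[0.999, -0.039, 0.007], [-0.039, -0.999, 0.001], [0.006, -0.002, -1.0]]
contact_force: [-2.4, -2.5, 3.9]
opening: 0.004
time_s: 4.82
position: [0.5126, -0.1088, 0.0455]
ee_rot: [[0.999, -0.039, 0.007], [-0.039, -0.999, 0.001], [0.007, -0.001, -1.0]]
contact_force: [-1.8, -2.3, 5.2]
opening: -0.003
time_s: 5.08
position: [0.5127, -0.1089, 0.0454]
ee_rot: [[0.999, -0.039, 0.007], [-0.039, -0.999, 0.001], [0.007, -0.001, -1.0]]
contact_force: [-2.8, -0.8, 6.0]
opening: 0.0
```

The near right corner sank about 4 mm, from contact at TCP z 0.0495 down to 0.0454, under 3–5 N. It then stopped hard, so this is the rocking corner. I'll let go and move over its tab.

```bash
python3 -m handwheel '[[0,0,0,0,0],[0,0,-15,0,0],[0,0,-20,0,0],[-1,32,0,0,0],[-1,32,0,0,0]]';python3 -m handwheel '[[0,0,0,0,0]]'; python3 - <<'E'
from h import *
for n in('top','side'):
    c=shot(n,n+'2')['pixels']
    o=(165,225) if n=='top' else (180,225)
    cv2.imwrite('pics/%s2c.png'%n,cv2.resize(c[o[0]-20:o[0]+80,o[1]:o[1]+120],None,fx=6,fy=6,interpolation=cv2.INTER_CUBIC))
E
```

```text
time_s: 5.7
position: [0.5088, -0.1722, 0.0841]
ee_rot: [[0.999, -0.036, 0.009], [-0.036, -0.999, 0.001], [0.009, -0.001, -1.0]]
contact_force: [0.5, -0.4, -0.9]
opening: -0.0
time_s: 5.82
position: [0.5091, -0.1737, 0.0849]
ee_rot: [[0.999, -0.038, 0.01], [-0.038, -0.999, 0.0], [0.01, -0.001, -1.0]]
contact_force: [-0.0, -0.4, -0.1]
opening: 0.004
```

View pics/side2c.png

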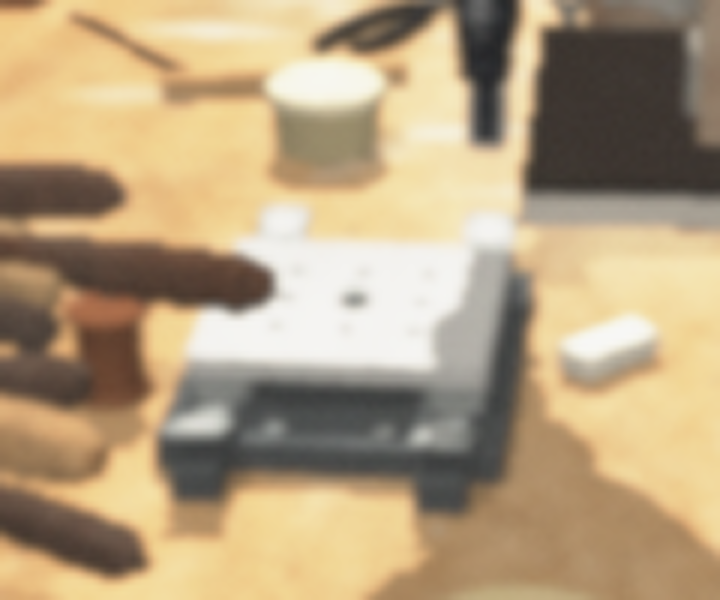

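The crop shows the tips at (487,140), directly above the near right tab at (490,230). The plate is level and all tabs are up. I'll descend and press the tab.

```bash
python3 -m handwheel '[[0,-1,25,0,0],[0,0,13,0,0],[0,0,0,0,0]]'; python3 -m handwheel '[[0,0,2,0,0],[0,0,2,0,0]]';python3 -m handwheel '[[0,0,2,0,0],[0,0,2,0,0]]'
```

```text
time_s: 6.3
position: [0.5097, -0.1687, 0.0465]
ee_rot: [[0.999, -0.034, 0.01], [-0.034, -0.999, 0.001], [0.01, -0.001, -1.0]]
contact_force: [0.1, 0.7, -1.1]
opening: -0.001
time_s: 6.55
position: [0.5102, -0.1683, 0.0433]
ee_rot: [[0.999, -0.034, 0.011], [-0.034, -0.999, 0.0], [0.01, -0.001, -1.0]]
contact_force: [0.4, -0.6, 1.5]
opening: -0.001
time_s: 6.8
position: [0.5106, -0.1687, 0.04]
ee_rot: [[0.999, -0.034, 0.012], [-0.034, -0.999, -0.0], [0.012, 0.0, -1.0]]
contact_force: [-3.6, -3.3, 8.9]
opening: 0.005
```

```bash
python3 -m handwheel '[[0,0,2,0,0],[0,0,2,0,0]]';python3 -m handwheel '[[0,0,2,0,0],[0,0,2,0,0]]'
```

```text
time_s: 7.05
position: [0.5106, -0.1695, 0.0372]
ee_rot: [[0.999, -0.034, 0.013], [-0.034, -0.999, -0.002], [0.013, 0.001, -1.0]]
contact_force: [-2.7, -1.1, 8.2]
opening: 0.003
time_s: 7.3
position: [0.5106, -0.1702, 0.0345]
ee_rot: [[0.999, -0.034, 0.014], [-0.034, -0.999, -0.003], [0.014, 0.002, -1.0]]
contact_force: [-3.2, -1.2, 8.8]
opening: 0.004
```

```bash
python3 -m handwheel '[[0,0,2,0,0],[0,0,1.5,0,0]]';python3 -m handwheel '[[0,0,2,0,0],[0,0,1.5,0,0]]';python3 -m handwheel '[[0,0,1.5,0,0],[0,0,1.5,0,0]]'
```

```text
time_s: 7.55
position: [0.5105, -0.1707, 0.0321]
ee_rot: [[0.999, -0.034, 0.014], [-0.034, -0.999, -0.003], [0.015, 0.003, -1.0]]
contact_force: [-2.8, 0.2, 9.0]
opening: 0.001
time_s: 7.8
position: [0.5105, -0.1709, 0.0298]
ee_rot: [[0.999, -0.034, 0.015], [-0.034, -0.999, -0.004], [0.015, 0.003, -1.0]]
contact_force: [-2.7, 1.0, 10.3]
opening: 0.007
time_s: 8.05
position: [0.5105, -0.1709, 0.0291]
ee_rot: [[0.999, -0.035, 0.016], [-0.035, -0.999, -0.004], [0.017, 0.004, -1.0]]
contact_force: [-6.2, 1.8, 26.3]
opening: 0.003
```

There is a hard stop at TCP z 0.0291, where flat should be about 0.0295, and the force jumped to 26 N. I'll lift off and check.

```bash
python3 -m handwheel '[[0,0,1,0,0],[0,0,0,0,0],[0,0,-5,0,0],[0,0,-30,0,0],[0,0,-50,0,0]]';python3 -m handwheel '[[0,30,-50,0,0],[-20,50,-50,0,0],[-20,50,-20,0,0],[0,0,0,0,0]]'; python3 - <<'E'
from h import *
for n in('top','side'):
    c=shot(n,n+'3')['pixels']
    o=(165,225) if n=='top' else (180,225)
    cv2.imwrite('pics/%s3c.png'%n,cv2.resize(c[o[0]:o[0]+80,o[1]:o[1]+120],None,fx=6,fy=6,interpolation=cv2.INTER_CUBIC))
E
```

```text
time_s: 8.68
position: [0.5079, -0.1702, 0.1142]
ee_rot: [[0.999, -0.035, 0.012], [-0.035, -0.999, -0.002], [0.012, 0.002, -1.0]]
contact_force: [0.4, 0.2, 0.1]
opening: 0.002
time_s: 9.18
position: [0.4649, -0.2946, 0.2343]
ee_rot: [[0.999, -0.033, 0.017], [-0.033, -0.999, -0.007], [0.018, 0.006, -1.0]]
contact_force: [0.1, 0.3, -0.5]
opening: 0.002
```

View pics/side3c.png

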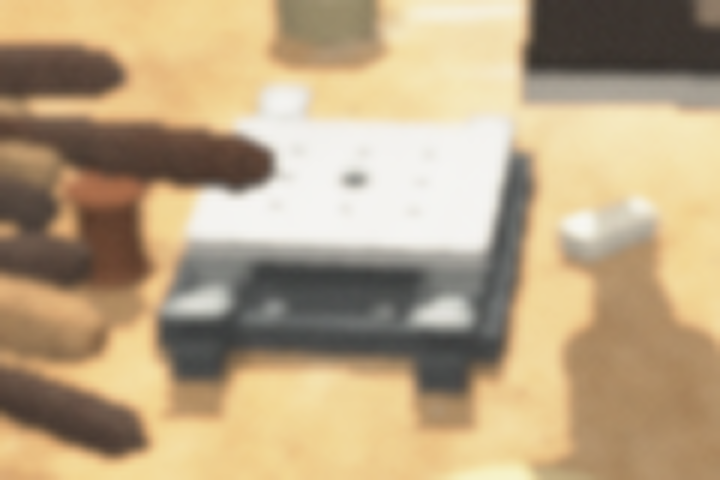

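View pics/top3c.png

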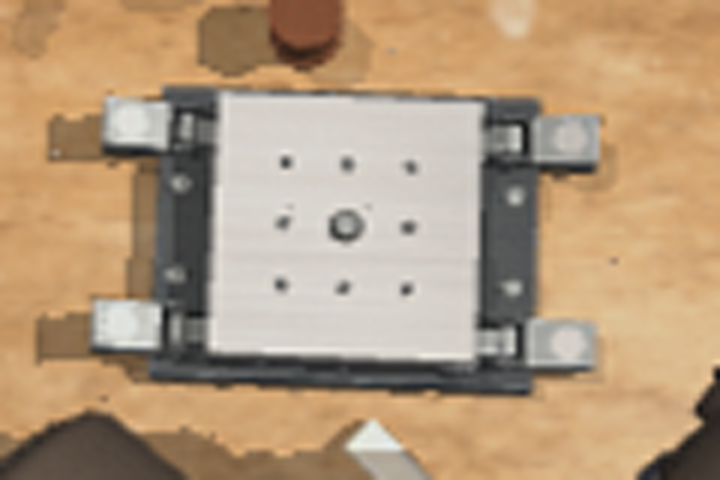

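The side view no longer shows the near right tab behind the plate at (490,108), so it is down. The far right tab at (285,100) and both left tabs are up as before. In the top view the plate corners and the neighbours are at their original pixels, and the arm is clear. I'll hand in.

```bash
python3 -m handwheel '[[0,0,0,0,0],[0,0,0,0,0]]'; python3 -c "
from plant import job_done
print(job_done())"
```

```text
time_s: 9.52
position: [0.4658, -0.2899, 0.2315]
ee_rot: [[0.999, -0.029, 0.013], [-0.029, -1.0, -0.002], [0.013, 0.002, -1.0]]
contact_force: [-0.3, 0.5, -0.4]
opening: -0.005
the job is handed in; nothing more can be done
None
```

The rocking corner is the near right one. I pressed its shim flat and handed the job in at about 9.5 s; the hand-in gave no verdict.

- **Finding the corner:** I tried the near right corner first. It sank about 4 mm under 3–5 N and then stopped hard. I didn't press the other three corners, so nothing confirms them as solid by touch.
- **Pressing the shim:** The near right tab moved down under about 9 N. It hit a hard stop at a tip height of about 21 mm, where flat should be 21.5 mm, and the force there rose to 26 N.
- **Last checks:** The final pictures show the near right tab down and the other three up. The plate and the spool are at the same pixels as at the start. The offcut looked unmoved, but it is partly cut off or in shadow in those pictures. I didn't re-check the other loose items, which the arm stayed clear of. The arm is clear and reads no contact force.
- **Not measured:** I judged shim angles and plate level from the pictures and the touch heights, not from a separate measurement. No check failed or disagreed.

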